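# Proof-pull a reclaimed slate hook and unclip its carrier

### The arm

A 6-joint arm with a two-finger parallel gripper is mounted at the origin on the work surface. World frame = base frame: x ahead of the robot, y to its left, z up, the work surface at z = 0. Lengths are in mm, angles in degrees, forces in N, time in s.
With the tool pointing down it reaches from about 300 to 850 mm from the base axis. Payload 4.2 kg.
Tool frame: the origin (TCP) lies on the centre line of the jaws, within the pads' length; the fingertips stand 8 mm ahead of it and the grasp point (between the pads) lies 11 mm behind it; z points along the fingers, y is the line along which they close (so a half turn about z gives the same grasp; the last joint's range is limited). The gripper opens to 91 mm and grips with 3 to 60 N. Pads are 32 mm wide; open, the fingers measure 118 mm over their backs; the gripper's body (76 mm by 178 mm) begins 60 mm behind the grasp point.
Start: joints at [-70.015, 18.312, 89.639, -0, 72.044, -1.146], TCP at [207.289, -536.352, 221.976] pointing down, gripper open.
Joint ranges: [-177.97, 177.97], [-48.28, 115.42], [12.27, 149.76], [-77.06, 257.06], [2.81, 150.46], [-146.56, 146.56]. Speed limits (degrees/s): [147.25, 147.25, 180, 180, 180, 180].

### API

Orientations are given as [roll, pitch, yaw] about the fixed x, y, z axes, in that order (R = Rz(yaw) Ry(pitch) Rx(roll)).
In Python, from workcell import telemetry, eyes, ticket gives the robot as it stands. The module is installed in compiled form; this text tells all that it offers.
- The arm moves only by the shell command python3 -m crank 'ROWS' [OPENING] [FORCE]. ROWS is JSON, a list of rows, each an object of numbers: "dx", "dy", "dz": the shift along the world's x, y, z normalised to -1 to 1, where 1 is 80 cm; "yaw": the turn about the world's z normalised to -1 to 1, where 1 is 5 degrees. A call has 1 to 10 rows; each row shifts and turns the commanded pose from where the row before left it; what a row does not reach is not made up. A row lasts 1/8 s, in which the tool goes at most 62.5 mm and 10.7 degrees, less where a joint would pass 70% of its speed; a pose out of reach is approached as far as the arm can. A call with a number of a shift or a turn outside -1 to 1 is refused whole. A call with a gripper value outside its range is refused whole. OPENING is the opening, from 0 (shut) to 1 (fully open), set as the call begins (- or left out, the last holds). The fingers move at their own pace and stop on an object; FORCE is the grip in N (left out, the last holds). Time passes only in rows, so rows that do not move let the fingers close. It gives the time, the measured TCP pose, the force, the opening and the grip force at its end, in the units of the state.
- telemetry.state(): the state, without advancing time (a new reading comes with each control period).
- eyes.grab_frame(name): name is "scene" or "top"; returns the picture (384x512x3 uint8, red, green, blue); there is no depth.
- eyes.calibration(name): a dict with "camera_matrix" (3x3 intrinsics, pixels), "world_from_camera" (4x4, takes a point from camera to world coordinates). Camera axes: x right, y down, z forward; pixel columns grow to the right and rows downward; lengths in mm; the calibration is good to about 2 mm. A picture is of the moment at which its call begins. calibration takes no time and is no camera call.
- ticket.job_done(): hands the job in; it is judged then, once.
The state is a dict: "time_s": time; "qpos": joint angles; "qvel": joint speeds; "effort": joint torques, N m; "ee_pos": TCP position; "ee_rot": TCP orientation; "force": force on the tool from outside, world axes, zero at the start; "torque": the same for the moment, N m; "gripper_width": finger opening in mm; "gripper_force": force on a finger pad.
Only numpy, scipy, OpenCV 4.12 (cv2) and the standard library are available. Lean on these libraries where they do the work, as an engineer would, in place of code of your own. Each camera call takes 0.05 s, during which the arm holds its last target. There are 200 camera calls.

### The job

Proof-test the reclaimed slate hook in the blue bench tester: draw the sprung red handle out until the black pointer stands level with the green mark, keep it there for about a second, then ease the handle back fully home without letting it snap back. Then pinch the carrier's two orange side catches together, lift the carrier straight up until it hangs well clear above its dock (about 10 cm up from where it sat), and finish there, still holding it upright and still by the pinched catches. Leave everything else on the bench where it lies.

Things in the scene. Friction and masses are not known exactly. Their poses are not given: they have to be found in the camera images.
- tester: Hook tester fixed to the bench, turned this way or that: blue base plate 120 x 340 x 8 mm (its x, y, z), origin at the centre of its underside. On its -y half the gauge handle, pulled along its own -y; in the middle the grey housing (44 x 62 mm, top 48 mm above the bench) and at y = 50 mm a steel fork (top 92 mm); on its +y half the dark steel dock.
- gauge_slide (a joint): How far the sprung red handle is drawn out, m: 0 fully home, at most 0.060. The spring pulls it home with 3 N at 0, rising by 1.5 N per 10 mm (9 N at 40 mm); let go, it snaps back.
- handle (a point): Grip point of the red handle, an upright square post 16 x 16 mm, sides parallel to the tester's x and y, top 80 mm above the bench, free on all sides above the slide bar it stands on (bar top 26 mm above the bench). The point is on the post's axis, 64 mm above the bench, and moves with it. Axes as the tester; drawing out moves it along -y.
- pointer (a point): Tip of the thin black pointer (3 mm wide) that sticks out of the handle's foot to the tester's +x side over the white scale strip, 36 mm from the handle's axis; moves with the handle, axes as the tester.
- mark (a point): Point of the green set-mark beside the white scale strip (block 12 x 14 mm with a 3 mm wide tongue towards the pointer), axes as the tester. Already set for this hook, 30 to 52 mm along the tester's -y from the pointer's home, different each time. The pointer is on the mark when both have the same y in the tester's frame.
- dock (a point): Centre of the dock's mouth, at the top face of the dark steel dock (54 mm above the bench, 84 mm in x by 98 mm in y outside), at x = 0, y = 110 mm of the tester; axes as the tester. The mouth is 56 x 74 mm; the dock's floor is 42 mm below it.
- carrier: Grey hook carrier, 0.2 to 0.4 kg, 105 mm tall with the rusty slate hook clamped along its top, 70 mm long (y), upper body 32 mm thick (x); origin at the centre of its underside, axes as the tester. Sits on the dock's floor with 2 mm play; the teeth of its catches hold it under the dock's lips. With both pinched it lifts straight up and is out once raised 42 mm.
- catch_far (a joint): Travel of the orange catch on the carrier's +x side, m: 0 sprung out, 0.008 pinched right in (a hard stop). Its tooth is clear of the lip beyond about 0.005. The spring pushes back with 2.8 N at rest and 5.6 N at the stop.
- catch_near (a joint): The same for the orange catch on the carrier's -x side.
- catch_far_pad (a point): Centre of the outer face of the +x catch's orange finger pad: upright, 26 mm wide (y), 40 mm tall, from 62 to 102 mm above the carrier's underside; the point is 84 mm above the underside (96 mm above the bench when docked). The two pads measure 64 mm over their outer faces at rest, 48 mm pinched. Nothing stands beside them above the dock's top.
- catch_near_pad (a point): The same on the -x catch.
- mallet: Rubber-faced mallet lying on the bench, head 68 mm across and 118 mm long, handle along its own -x to 268 mm; origin under the head's centre. Leave alone.
- magnet_puck: Red magnet puck, 60 mm across, 34 mm tall with its stub; origin at the centre of its underside. Leave alone.
- slate_tile: Slate tile 200 x 150 x 6 mm lying flat; origin under its centre. Leave alone.
- zinc_offcut: Zinc flashing offcut, an angle 180 x 70 mm with a 40 mm upstand along its +y edge; origin under the middle of the flat. Leave alone.
- loose_hook: A rusty slate hook lying loose, 90 mm long, 4 mm thick; origin under its middle. Leave alone.
- hook_tin: Open steel tin 84 mm across, 70 mm tall, with hooks standing in it to 100 mm; origin at the centre of its underside. Leave alone.
- bin_rim (a point): Middle of the robot-right (-y) rim of the tilting steel bin (240 x 200 x 110 mm) full of rusty hooks at the bench's left edge. Leave alone.
There are look-alikes about, which are no part of the job. What is shaped like the carrier but pink or turquoise is not meant.

How it is judged (in metres and radians):
On the way, in this order (a step that is already met when the one before it is completed fails the run):
1. the pointer is held within 5 mm of the green mark for 0.5 s, the carrier still docked (y of pointer in the frame of mark between -0.005 and 0.005 m and z of carrier in the frame of dock below -0.03 m), for 0.5 s.
2. the handle is fully home again (within 6 mm) (value of joint gauge_slide below 0.006 m and z of carrier in the frame of dock below -0.03 m), for 0.2 s.
At the end, for the whole second after the job is handed in: Fingers hold the carrier still by both catches, each pinched over 5 mm; upright within 0.2 rad, underside over 30 mm above the dock's top (72 mm up from its seat), within 80 mm of the dock sideways, not touching the tester; the gauge handle is home within 6 mm (z of carrier in the frame of dock above 0.03 m and horizontal distance between carrier and dock below 0.08 m and angle between carrier's own z axis and vertical below 0.2 rad and value of joint each of catch_far, catch_near above 0.005 m and contact force between the fingers and catch_far above 1 N and contact force between the fingers and catch_near above 1 N and contact force between carrier and tester below 0.1 N and linear speed of carrier below 0.03 m/s and value of joint gauge_slide below 0.006 m); the arm keeps its last pose, push and grip.
It fails at once if the gauge snaps back (homeward faster than 0.7 m/s) (velocity of joint gauge_slide below -0.7 m/s).
It fails at once if a bystander (mallet, puck, tile, offcut, loose hook, tin, the bin's rim) is moved by more than 30 mm (distance of any of mallet, magnet_puck, slate_tile, zinc_offcut, loose_hook, hook_tin, bin_rim from where it was at the start of the episode above 0.03 m).
It also fails if it takes over 54 s, if anything falls off the work surface, if the arm or the gripper's body presses on something with over 40 N, if the wrist force passes 120 N, or if a joint passes its speed limit or range.

## Working session

There is one attempt and no reset: what is moved stays moved. The work goes in short steps, Python scripts to look and compute and a shell command to move; the robot and the scene stay as the last step left them, time stands still between calls to the robot, and variables do not carry over. Pictures are saved under pics/ and viewed, at most 10 in all, crops included, and the job is handed in when it is done.

```bash
mkdir -p pics; cat > h.py <<'E'
import numpy as np,cv2
from workcell import telemetry,eyes
def grab(n,f=None):
    im=eyes.grab_frame(n)
    if f: cv2.imwrite('pics/'+f,cv2.cvtColor(im,cv2.COLOR_RGB2BGR))
    return im
def ray(n,u,v,z):
    c=eyes.calibration(n);K=np.array(c['camera_matrix']);T=np.array(c['world_from_camera'])
    d=T[:3,:3]@np.linalg.solve(K,[u,v,1]);o=T[:3,3]
    return o+d*(z-o[2])/d[2]
def proj(n,p):
    c=eyes.calibration(n);K=np.array(c['camera_matrix']);T=np.linalg.inv(np.array(c['world_from_camera']))
    q=K@(T[:3,:3]@np.array(p)+T[:3,3]);return q[:2]/q[2]
E
python3 - <<'E'
from h import *
a=grab('scene','s0.png');b=grab('top','t0.png')
for n in('scene','top'):print(np.round(np.array(eyes.calibration(n)['world_from_camera']),2).tolist(),np.array(eyes.calibration(n)['camera_matrix']).tolist())
print(telemetry.state())
E
```

```text
[[-0.79, 0.39, -0.48, 1120.48], [0.62, 0.47, -0.63, 726.04], [-0.01, -0.79, -0.61, 840.29], [0.0, 0.0, 0.0, 1.0]] [[369.311454294824, 0.0, 251.23090482147552], [0.0, 369.311454294824, 188.41454114621814], [0.0, 0.0, 1.0]]
[[-0.1, -0.97, 0.21, 306.65], [-0.99, 0.1, -0.03, 21.23], [0.01, -0.21, -0.98, 1344.72], [0.0, 0.0, 0.0, 1.0]] [[365.0837053957978, 0.0, 254.16669012115722], [0.0, 365.0837053957978, 195.88743798366698], [0.0, 0.0, 1.0]]
{'time_s': 0.1, 'qpos': array([-7.00142131e+01,  1.83482481e+01,  8.96984652e+01,  1.47718678e-03,
        7.20429900e+01, -1.14485701e+00]), 'qvel': array([ 0.05025051, -0.09117873, -0.18561934, -0.08775149, -0.01486424,
        0.10790253]), 'effort': array([-9.54351606e-06, -4.13333702e+01, -2.32510418e+01,  7.28037511e-02,
        4.21670463e-02, -4.24679445e-05]), 'ee_pos': array([ 207.15777353, -535.93071269,  221.20807102]), 'ee_rot': array([-1.79910343e+02, -3.19652423e-03,  2.11301848e+01]), 'force': array([ 0.02072683,  0.05810724, -0.02347986]), 'torque': array([ 0.05130982, -0.00937961, -0.00493932]), 'gripper_force': 0.0, 'gripper_width': 90.95545874814626}
```

View pics/s0.png

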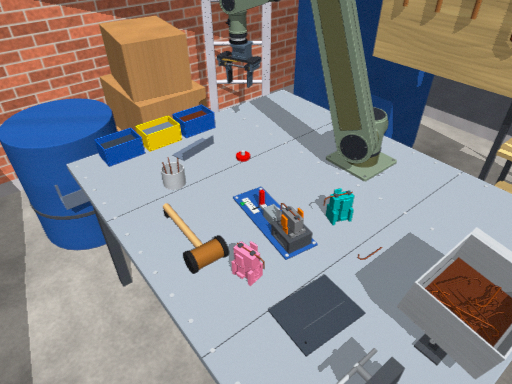

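View pics/t0.png

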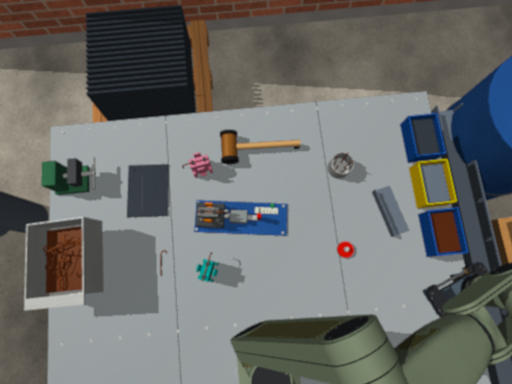

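Possible mix-ups (top view): the carrier is the grey body in the blue tester at (210,214), while pink (200,165) and turquoise (208,270) are look-alikes. The red handle is the post at (262,216), while the puck is at (346,250). I'll measure the tester and check this in a close crop.

```bash
python3 - <<'E'
from h import *
b=cv2.cvtColor(cv2.imread('pics/t0.png'),cv2.COLOR_BGR2RGB);s=cv2.cvtColor(cv2.imread('pics/s0.png'),cv2.COLOR_BGR2RGB)
def comp(im,roi,lo,hi,smin=120,vmin=60):
    h=cv2.cvtColor(im,cv2.COLOR_RGB2HSV);m=cv2.inRange(h,(lo,smin,vmin),(hi,255,255))
    k=np.zeros_like(m);x0,y0,x1,y1=roi;k[y0:y1,x0:x1]=m[y0:y1,x0:x1];return k
rt=(185,190,300,245);rs=(225,180,325,262)
m=comp(b,rt,100,125);pts=cv2.findNonZero(m)[:,0]
w=np.array([ray('top',u,v,8)[:2] for u,v in pts],np.float32)
r=cv2.minAreaRect(w);print('plate',r)
print(cv2.boxPoints(r))
for name,lo,hi in(('red',0,4),('orange',8,20),('green',45,80)):
  for n,im,roi in(('top',b,rt),('scene',s,rs)):
    m=comp(im,roi,lo,hi);c=cv2.connectedComponentsWithStats(m)
    for st,ce in zip(c[2][1:],c[3][1:]):
      if st[4]>3: print(name,n,st.tolist(),ce.round(1))
cr=np.hstack([cv2.resize(x,(400,300),interpolation=cv2.INTER_CUBIC) for x in (b[180:256,190:291],s[180:256,225:326])])
cv2.imwrite('pics/c0.png',cv2.cvtColor(cr,cv2.COLOR_RGB2BGR))
E
```

```text
plate ((511.6701354980469, 41.554840087890625), (334.88885498046875, 115.53449249267578), 81.73208618164062)
[[ 430.42444 -115.84219]
 [ 544.7581  -132.4563 ]
 [ 592.91583  198.95187]
 [ 478.58215  215.56598]]
red top [257, 213, 3, 6, 14] [258.1 215.4]
red scene [260, 190, 4, 15, 57] [261.5 197.1]
orange top [205, 203, 8, 4, 29] [208.6 204.5]
orange top [217, 211, 6, 2, 10] [219.1 211.6]
orange top [203, 218, 10, 5, 40] [207.7 219.9]
orange scene [297, 208, 7, 10, 39] [300.3 212.3]
orange scene [290, 210, 5, 6, 8] [291.9 212.5]
orange scene [281, 214, 7, 21, 108] [284.3 223.2]
orange scene [259, 257, 5, 5, 5] [261. 259.]
green top [271, 204, 3, 3, 9] [272. 205.]
green scene [241, 202, 3, 4, 10] [242.  203.2]
```

View pics/c0.png

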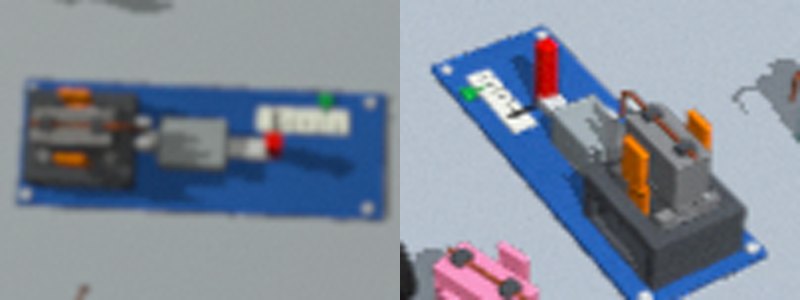

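The crop confirms it: the grey carrier with orange catches sits in the dark dock, the red post is near home, and the green mark is at about (272,205) top. Next I put these into the tester frame.

```bash
cat >> h.py <<'E'
def tri(u1,u2):
    L=[]
    for n,u in(('top',u1),('scene',u2)):
        a,b=ray(n,*u,0),ray(n,*u,300);d=(b-a)/np.linalg.norm(b-a);L.append((a,np.eye(3)-np.outer(d,d)))
    return np.linalg.solve(sum(P for _,P in L),sum(P@a for a,P in L))
TH=np.radians(-8.27);C=np.array([511.7,41.6,0]);R=np.array([[np.cos(TH),-np.sin(TH),0],[np.sin(TH),np.cos(TH),0],[0,0,1]])
def tf(p):return R.T@(np.asarray(p)-C)
def wf(p):return R@np.array(p)+C
E
python3 - <<'E'
from h import *
f=lambda x:np.round(x,1)
for nm,a,b in(('handle',(258.1,215.4),(261.5,197.1)),('green',(272,205),(242,203.2)),('far',(208.6,204.5),(284.3,223.2)),('near',(207.7,219.9),(300.3,212.3))):
    p=tri(a,b);print(nm,f(p),f(tf(p)))
print('handle top z80',f(tf(ray('top',258.5,215.5,78))), 'scene mid', f(tf(ray('scene',261.5,197.1,53))))
print('green z14',f(tf(ray('top',272,205,14))),f(tf(ray('scene',242,203.2,14))))
print('carrier ctr top',f(tf(ray('top',208.2,212.2,114))),'wf dock',f(wf([0,110,0])))
print('pointer scene tip from crop',f(tf(ray('scene',225+509/3.96,180+115/3.95,14))))
E
```

```text
handle [505.1 -20.3  53.6] [  2.4 -62.2  53.6]
green [545.5 -77.5  10.8] [  50.6 -113.    10.8]
far [556.5 148.9  86.9] [ 28.9 112.6  86.9]
near [499.6 155.2 102.7] [-28.3 110.7 102.7]
handle top z80 [ -1.4 -63.6  78. ] scene mid [  1.8 -62.6  53. ]
green z14 [  50.  -112.8   14. ] [  52.4 -109.7   14. ]
carrier ctr top [ -2.7 108.7 114. ] wf dock [527.5 150.5   0. ]
pointer scene tip from crop [-257.   111.7   14. ]
```

```bash
python3 -m crank '[{"dx":0.037,"dy":0.0644,"yaw":1},{"dx":0.037,"dy":0.0644,"yaw":1},{"dx":0.037,"dy":0.0644,"yaw":1},{"dx":0.037,"dy":0.0644,"yaw":1},{"dx":0.037,"dy":0.0644,"yaw":1},{"dx":0.037,"dy":0.0644,"yaw":1},{"dx":0.037,"dy":0.0644,"yaw":1},{"dx":0.037,"dy":0.0644,"yaw":1},{"dx":0.037,"dy":0.0644,"yaw":1},{"dx":0.037,"dy":0.0644,"yaw":1}]' 1 40
python3 -m crank '[{"yaw":1,"dz":-0.03},{"yaw":1,"dz":-0.03},{"yaw":0.12},{}]'
```

```text
validation failed for argument at $[0]...
validation failed for argument at $[0]...
```

```bash
python3 -m crank '[{"dx":0.037,"dy":0.0644,"dz":0,"yaw":1},{"dx":0.037,"dy":0.0644,"dz":0,"yaw":1},{"dx":0.037,"dy":0.0644,"dz":0,"yaw":1},{"dx":0.037,"dy":0.0644,"dz":0,"yaw":1},{"dx":0.037,"dy":0.0644,"dz":0,"yaw":1},{"dx":0.037,"dy":0.0644,"dz":0,"yaw":1},{"dx":0.037,"dy":0.0644,"dz":0,"yaw":1},{"dx":0.037,"dy":0.0644,"dz":0,"yaw":1},{"dx":0.037,"dy":0.0644,"dz":0,"yaw":1},{"dx":0.037,"dy":0.0644,"dz":0,"yaw":1}]' 1 40
```

```text
time_s: 1.35
ee_pos: [503.8, -19.3, 221.8]
ee_rot: [-180.0, 0.0, 71.3]
force: [1.5, -0.4, 0.2]
gripper_width: 91.2
gripper_force: 0.0
```

```bash
python3 -m crank '[{"dx":0,"dy":0,"dz":-0.05,"yaw":1},{"dx":0,"dy":0,"dz":-0.05,"yaw":1},{"dx":0,"dy":0,"dz":0,"yaw":0.1},{"dx":0,"dy":0,"dz":0,"yaw":0}]'
python3 - <<'E'
from h import *
a=grab('scene','s1.png');b=grab('top','t1.png')
print(telemetry.state()['ee_pos'],telemetry.state()['ee_rot'],'target',wf([0.5,-62.8,0]))
cr=np.hstack([cv2.resize(x,(400,400),interpolation=cv2.INTER_CUBIC) for x in (b[165:265,200:300],a[130:230,215:315])])
cv2.imwrite('pics/c1.png',cv2.cvtColor(cr,cv2.COLOR_RGB2BGR))
E
```

```text
time_s: 1.85
ee_pos: [504.1, -21.3, 143.1]
ee_rot: [179.9, -0.0, 81.5]
force: [0.7, -1.1, 0.2]
gripper_width: 90.9
gripper_force: 0.0
[504.54627579 -21.47552602 143.75888045] [ 1.79789331e+02 -1.79465389e-02  8.15592656e+01] target [503.16177003 -20.61887679   0.        ]
```

View pics/c1.png

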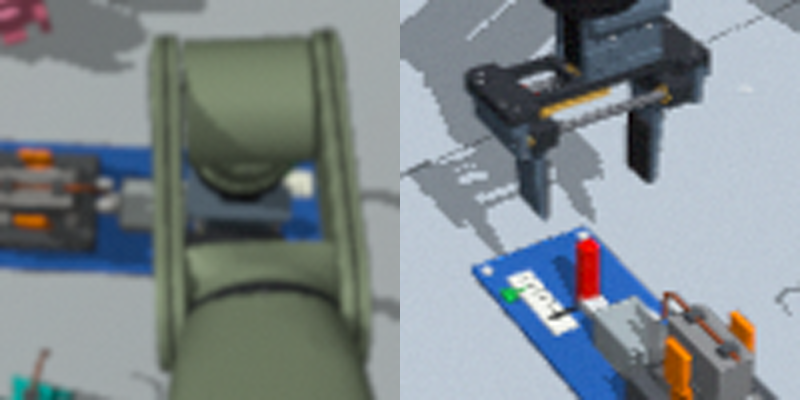

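The fingers straddle the post (scene crop). The red post is at about (262,197), with pointer and green mark visible at about (254,208) and (243,203). I'll descend and close.

```bash
python3 -m crank '[{"dx":0,"dy":0,"dz":-0.035,"yaw":0},{"dx":0,"dy":0,"dz":-0.035,"yaw":0},{"dx":0,"dy":0,"dz":-0.035,"yaw":0},{"dx":0,"dy":0,"dz":0,"yaw":0}]'
python3 -m crank '[{"dx":0,"dy":0,"dz":0,"yaw":0},{"dx":0,"dy":0,"dz":0,"yaw":0},{"dx":0,"dy":0,"dz":0,"yaw":0},{"dx":0,"dy":0,"dz":0,"yaw":0},{"dx":0,"dy":0,"dz":0,"yaw":0},{"dx":0,"dy":0,"dz":0,"yaw":0}]' 0 40
python3 - <<'E'
from h import *
a=grab('scene','s2.png')
cr=cv2.resize(a[170:230,220:300],(800,600),interpolation=cv2.INTER_CUBIC)
cv2.imwrite('pics/c2.png',cv2.cvtColor(cr,cv2.COLOR_RGB2BGR))
E
```

```text
time_s: 2.45
ee_pos: [502.7, -21.3, 57.7]
ee_rot: [-179.9, 0.0, 81.6]
force: [0.4, 0.3, -0.4]
gripper_width: 91.2
gripper_force: 0.0
time_s: 3.2
ee_pos: [503.3, -21.1, 57.9]
ee_rot: [-180.0, 0.0, 81.6]
force: [-0.9, 0.1, 0.2]
gripper_width: 34.1
gripper_force: 0.0
```

View pics/c2.png

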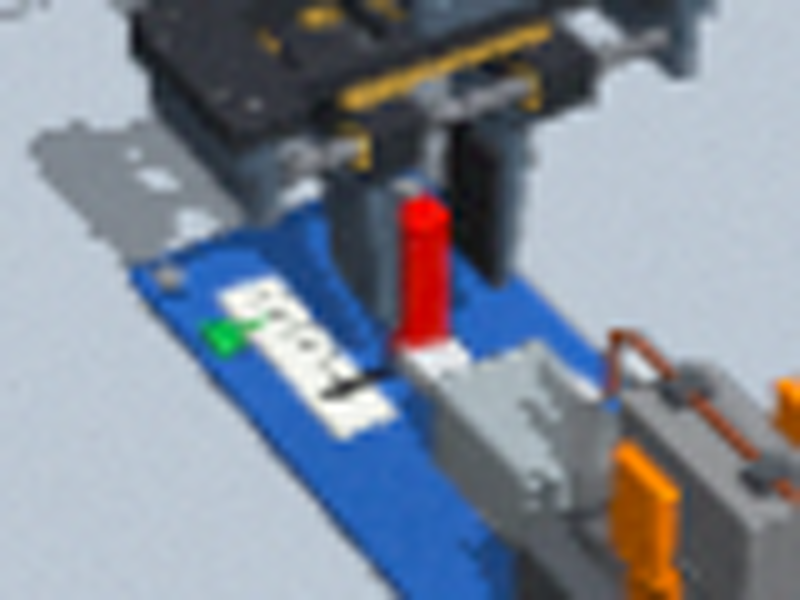

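```bash
python3 -m crank '[{"dx":0,"dy":0,"dz":0,"yaw":0},{"dx":0,"dy":0,"dz":0,"yaw":0},{"dx":0,"dy":0,"dz":0,"yaw":0}]' 0 40
python3 - <<'E'
from h import *
for nm,u in(('ptr tip',(252.5,209.3)),('ptr base',(258,207.7)),('tongue',(246.2,202.4)),('block',(242.4,203.6))):
    print(nm,[np.round(tf(ray('scene',*u,z)),1).tolist() for z in(10,14,18,22)])
E
```

```text
time_s: 3.62
ee_pos: [504.0, -21.3, 58.0]
ee_rot: [179.9, -0.0, 81.6]
force: [3.3, 0.0, -2.8]
gripper_width: 15.7
gripper_force: 40.0
ptr tip [[34.9, -67.0, 10.0], [37.2, -63.0, 14.0], [39.5, -59.0, 18.0], [41.7, -55.0, 22.0]]
ptr base [[14.5, -64.6, 10.0], [16.9, -60.6, 14.0], [19.2, -56.6, 18.0], [21.6, -52.6, 22.0]]
tongue [[35.5, -110.2, 10.0], [37.7, -105.9, 14.0], [40.0, -101.7, 18.0], [42.2, -97.5, 22.0]]
block [[50.0, -111.3, 10.0], [52.2, -107.1, 14.0], [54.4, -102.8, 18.0], [56.6, -98.6, 22.0]]
```

```bash
python3 -m crank '[{"dx":-0.0009,"dy":-0.0062,"dz":0,"yaw":0},{"dx":-0.0009,"dy":-0.0062,"dz":0,"yaw":0},{"dx":-0.0009,"dy":-0.0062,"dz":0,"yaw":0},{"dx":-0.0009,"dy":-0.0062,"dz":0,"yaw":0},{"dx":-0.0009,"dy":-0.0062,"dz":0,"yaw":0},{"dx":-0.0009,"dy":-0.0062,"dz":0,"yaw":0},{"dx":-0.0009,"dy":-0.0062,"dz":0,"yaw":0},{"dx":-0.0009,"dy":-0.0062,"dz":0,"yaw":0},{"dx":0,"dy":0,"dz":0,"yaw":0}]'
python3 - <<'E'
from h import *
a=grab('scene','s3.png')
cr=cv2.resize(a[185:230,225:285],(800,600),interpolation=cv2.INTER_CUBIC)
cv2.imwrite('pics/c3.png',cv2.cvtColor(cr,cv2.COLOR_RGB2BGR))
E
```

```text
time_s: 4.75
ee_pos: [498.4, -59.7, 58.0]
ee_rot: [179.9, -0.2, 81.5]
force: [5.0, 8.7, -3.5]
gripper_width: 15.4
gripper_force: 40.0
```

View pics/c3.png

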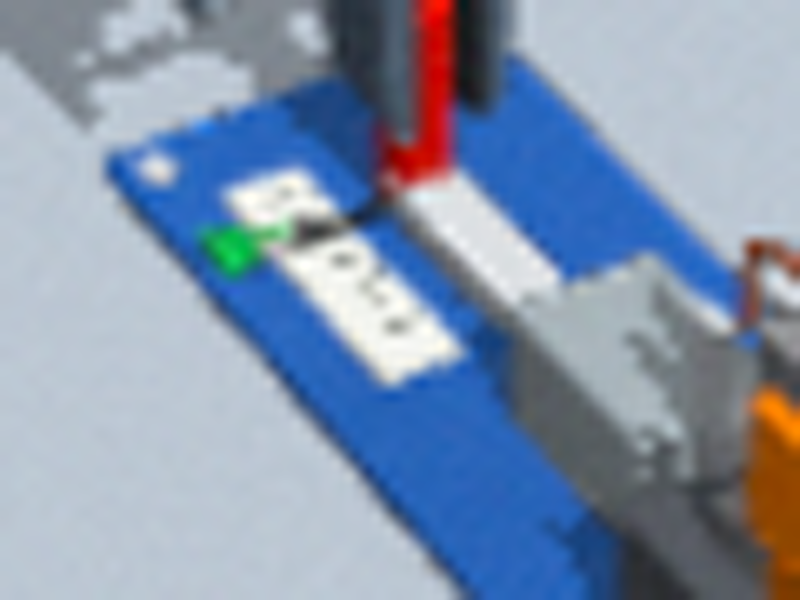

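```bash
python3 - <<'E'
from h import *
o=np.array([225,185]);k=800/60
for y in(-100,-103,-106,-109,-112):
  print(y,[((proj('scene',wf([x,y,12]))-o)*k).round(0).tolist() for x in(8,36,40,46,58)])
im=cv2.cvtColor(cv2.imread('pics/s3.png'),cv2.COLOR_BGR2RGB)
g=im.astype(int);m=(g[...,1]>g[...,0]+40)&(g[...,1]>g[...,2]+20)
for v in range(198,210):print(v,[tuple(im[v,u]) if 0 else ('G' if m[v,u] else 'K' if g[v,u].sum()<180 else '.') + '' for u in range(236,262)].__str__().replace("', '",''))
h=cv2.cvtColor(cv2.cvtColor(cv2.imread('pics/s0.png'),cv2.COLOR_BGR2RGB),cv2.COLOR_RGB2GRAY)
print(h[200:212,244:262])
print(cv2.cvtColor(im,cv2.COLOR_RGB2GRAY)[196:208,240:258])
E
```

```text
-100 [[392.0, 213.0], [300.0, 248.0], [286.0, 253.0], [266.0, 261.0], [226.0, 276.0]]
-103 [[387.0, 207.0], [294.0, 242.0], [281.0, 247.0], [261.0, 255.0], [220.0, 270.0]]
-106 [[381.0, 201.0], [288.0, 236.0], [275.0, 241.0], [255.0, 248.0], [215.0, 264.0]]
-109 [[375.0, 194.0], [283.0, 229.0], [270.0, 234.0], [250.0, 242.0], [209.0, 257.0]]
-112 [[370.0, 188.0], [277.0, 223.0], [264.0, 228.0], [244.0, 236.0], [204.0, 251.0]]
198 ['..........................']
199 ['..........................']
200 ['.................K........']
201 ['...............KK.........']
202 ['.....GGGGGG.K.............']
203 ['....GGGGG.................']
204 ['.....GGG..................']
205 ['......G...................']
206 ['..........................']
207 ['..........................']
208 ['..........................']
209 ['..........................']
[[231 215 236 234 236 227 136  90  89  89  93  84  61  61  64  50  45  57]
 [234 230 205 152 189 237 221  97  90  92  93  87  67  62  65  46  50  65]
 [143 147 212 237 230 199 193 154 106  92  94  88  85  64  65  47  45  61]
 [142 205 237 231 206 215
[... 851 characters left out ...]
 64  81 119  86 130 162]
 [ 94 126 202 242 241 229 196 235 197 141  96  96  85  56  96 161 223 224]
 [ 94 109 174 239 236 222 240 239 239 225 128  88  56  56  88 144 206 224]
 [103  99 126 192 238 234 208 141 145 142 129  54  49  64  79 104 143 210]
 [112 105 118 132 149 151 177  96  60  82 128 157 110  94  88  80 113 165]
 [ 85 126 124 117 148 188 168 136 173 221 238 235 197 102  92  91  91 108]
 [ 81  95 140 110  98 140 211 241 242 232 162 195 231 152 103  92  89  90]
 [ 90  96 101  90  80 101 156 227 242 242 242 241 228 168 170 103  94  92]
 [ 88  91  94  94  93  94 102 151 227 242 242 233 193 239 233 172 104  94]
 [141  73  96  97  94  95  94 114 184 241 242 242 231 197 242 234 166 101]]
```

Pointer tip at about (247.5,202) and tongue end at about (246,202). Allowing for the x-axis slant in the image, the pointer is roughly 4–5 mm short, so I'll draw a bit more.

```bash
python3 -m crank '[{"dx":-0.0004,"dy":-0.0028,"dz":0,"yaw":0},{"dx":-0.0004,"dy":-0.0028,"dz":0,"yaw":0},{"dx":0,"dy":0,"dz":0,"yaw":0}]'
python3 - <<'E'
from h import *
b0=cv2.cvtColor(cv2.imread('pics/t0.png'),cv2.COLOR_BGR2RGB).astype(float)
s0=cv2.cvtColor(cv2.imread('pics/s0.png'),cv2.COLOR_BGR2RGB).astype(float)
def cen(w,x0,y0,x1,y1):
    w=np.clip(w[y0:y1,x0:x1]-25,0,None);v,u=np.mgrid[y0:y1,x0:x1];return (w*u).sum()/w.sum(),(w*v).sum()/w.sum(),w.sum()
gr=lambda i:i[...,1]-np.maximum(i[...,0],i[...,2]); rd=lambda i:i[...,0]-np.maximum(i[...,1],i[...,2])
g=cen(gr(b0),266,198,280,212);gs=cen(gr(s0),235,196,250,212);r=cen(rd(b0),250,208,270,224)
print(g,gs,r)
p=tri(g[:2],gs[:2]);print('green',tf(p),tf(ray('top',*g[:2],12)),'red',tf(ray('top',*r[:2],79)),tf(ray('top',*r[:2],70)))
a=[grab('scene') for _ in range(3)];a=np.mean(a,0).astype(np.uint8);b=grab('top')
cr=cv2.resize(a[185:230,225:285],(600,450),interpolation=cv2.INTER_CUBIC)
cv2.imwrite('pics/c4.png',cv2.cvtColor(cr,cv2.COLOR_RGB2BGR));print(telemetry.state()['ee_pos'])
print(cv2.cvtColor(a,cv2.COLOR_RGB2GRAY)[196:208,240:258]);print(gr(a.astype(int))[196:208,240:258])
E
```

```text
time_s: 5.18
ee_pos: [497.8, -63.8, 58.0]
ee_rot: [179.9, -0.2, 81.5]
force: [5.7, 8.1, -4.1]
gripper_width: 15.9
gripper_force: 40.0
(np.float64(271.7816091954023), np.float64(205.06130268199234), np.float64(261.0)) (np.float64(242.45350500715307), np.float64(203.02432045779685), np.float64(699.0)) (np.float64(258.47950639048037), np.float64(215.31203173204054), np.float64(2269.0))
green [  49.76870279 -111.92522663   12.12691573] [  50.06436322 -112.12388052   12.        ] red [ -0.91590822 -63.4780017   79.        ] [  0.49958773 -63.576293    70.        ]
[497.79980546 -63.74946089  57.99886412]
[[ 95  94  95  93  94  94  95  97  95  89  68  64  67  41  54  66  68  80]
 [ 93  93  93  96 107 110 134 142 102  94  91  66  67  49  70  98 119 142]
 [ 96  98 112 147 187 209 239 233 165  96  94  86  70  86 132 179 224 223]
 [ 95 125 202 242 242 229 195 235 196 141  91  84  64  81 131 183 222 224]
 [ 95 107 176 240 236 222 240 238 237 219  60  36  47  67 102 144 205 222]
 [ 99  98 126 194 238 233 203 125  51  84 106  75  94  87  81 104 146 211]
 [110 105 119 131 149 125 112 106 148 204 1
[... 848 characters left out ...]
4  -31  -33
   -17   -5   -4   -4]
 [ -81  -79  -48   11    3    7   27    4   -1    1   -2  -48  -85  -80
   -49  -14   -4   -5]
 [  14   52   96   59   63   64   13    2    3    4    4  -24  -77  -87
   -81  -33   -3   -2]
 [  31  112  110  107   58    5    2    2    5    2    3    3  -18  -82
   -89  -78  -37   -5]
 [ -43   72  119   88   19  -27    5    3    2    2    3    3    3  -35
   -82  -87  -79  -37]
 [ -77  -26   46  -27  -73  -78  -25    2    3    2    2    1    3   -7
   -41  -80  -86  -74]
 [ -68  -86  -88  -87  -87  -87  -76  -24    3    1    2    3    3    1
     2  -42  -79  -86]
 [ -20  -59  -87  -88  -88  -87  -85  -72  -21    2    1    2    3    3
     2    1  -42  -82]]
```

View pics/c4.png

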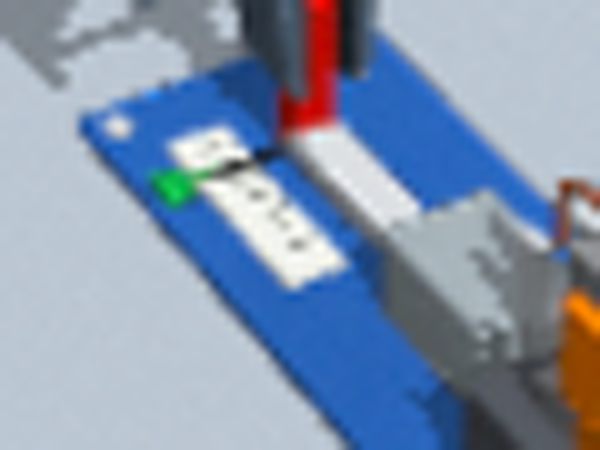

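The pointer and the green tongue now lie on one line: pointer (251,200) to (247,202), tongue (246,201.5). The height ambiguity leaves a few mm of doubt towards further out, so I'll dwell here and at two slightly larger draws.

```bash
python3 -m crank '[{"dx":0,"dy":0,"dz":0,"yaw":0},{"dx":0,"dy":0,"dz":0,"yaw":0},{"dx":0,"dy":0,"dz":0,"yaw":0},{"dx":-0.0004,"dy":-0.0030,"dz":0,"yaw":0},{"dx":0,"dy":0,"dz":0,"yaw":0},{"dx":0,"dy":0,"dz":0,"yaw":0},{"dx":0,"dy":0,"dz":0,"yaw":0},{"dx":0,"dy":0,"dz":0,"yaw":0},{"dx":0,"dy":0,"dz":0,"yaw":0},{"dx":0,"dy":0,"dz":0,"yaw":0}]'
python3 -m crank '[{"dx":-0.0004,"dy":-0.0030,"dz":0,"yaw":0},{"dx":0,"dy":0,"dz":0,"yaw":0},{"dx":0,"dy":0,"dz":0,"yaw":0},{"dx":0,"dy":0,"dz":0,"yaw":0},{"dx":0,"dy":0,"dz":0,"yaw":0},{"dx":0,"dy":0,"dz":0,"yaw":0}]'
python3 - <<'E'
from h import *
a=grab('scene','s5.png');print(cv2.cvtColor(a,cv2.COLOR_RGB2GRAY)[196:206,240:258])
p=telemetry.state()['ee_pos'];print(p,(np.array([503.6,-21.2])-p[:2])/800)
E
```

```text
time_s: 6.62
ee_pos: [497.4, -66.0, 58.0]
ee_rot: [179.9, -0.2, 81.5]
force: [5.3, 9.2, -3.5]
gripper_width: 15.6
gripper_force: 40.0
time_s: 7.38
ee_pos: [497.1, -68.3, 58.0]
ee_rot: [179.9, -0.2, 81.5]
force: [5.3, 10.5, -3.3]
gripper_width: 15.8
gripper_force: 40.0
[[ 97  97  93  92  97  93  94  97  96  85  66  68  61  75  79  89 112 150]
 [ 93  95  94  96 106 112 134 144 104  95  88  67  97 148 125 170 203 223]
 [ 92  98 117 145 186 209 240 232 164  98  95  80  67 120 180 222 225 224]
 [ 94 123 204 241 241 229 193 233 183 118  55  39  55  93 130 186 223 223]
 [ 95 110 177 240 235 217 223 135 104  96 100  72  86  79 105 144 207 224]
 [103  96 127 194 231 174  74 112 192 240 226 101  93  88  79 104 146 209]
 [109 104 117 134 147 145 207 241 234 205 198 157 111  96  84  79 115 166]
 [ 80 125 121 121 144 213 240 236 211 221 239 234 198 103  96  91  88 106]
 [ 84  96 139 112  98 141 214 241 243 232 159 196 232 150 106  95  91  91]
 [ 89  95 103  92  81 101 157 228 242 241 242 240 227 168 174 104  95  92]]
[497.11716836 -68.33939933  57.9866978 ] [0.00810354 0.05892425]
```

```bash
python3 -m crank '[{"dx":0.00086,"dy":0.006,"dz":0,"yaw":0},{"dx":0.00086,"dy":0.006,"dz":0,"yaw":0},{"dx":0.00086,"dy":0.006,"dz":0,"yaw":0},{"dx":0.00086,"dy":0.006,"dz":0,"yaw":0},{"dx":0.00086,"dy":0.006,"dz":0,"yaw":0},{"dx":0.00086,"dy":0.006,"dz":0,"yaw":0},{"dx":0.00086,"dy":0.006,"dz":0,"yaw":0},{"dx":0.00086,"dy":0.006,"dz":0,"yaw":0},{"dx":0.00086,"dy":0.006,"dz":0,"yaw":0},{"dx":0.00086,"dy":0.006,"dz":0,"yaw":0}]'
python3 -m crank '[{"dx":0,"dy":0.001,"dz":0,"yaw":0},{"dx":0,"dy":0,"dz":0,"yaw":0},{"dx":0,"dy":0,"dz":0,"yaw":0},{"dx":0,"dy":0,"dz":0,"yaw":0}]'
python3 - <<'E'
from h import *
a=grab('scene','s6.png');print(cv2.cvtColor(a,cv2.COLOR_RGB2GRAY)[205:212,244:262])
E
```

```text
time_s: 8.68
ee_pos: [503.9, -21.8, 58.0]
ee_rot: [179.9, -0.0, 81.6]
force: [4.5, 2.2, -3.7]
gripper_width: 15.3
gripper_force: 40.0
time_s: 9.18
ee_pos: [503.9, -21.4, 58.0]
ee_rot: [179.9, -0.0, 81.6]
force: [5.3, 1.3, -5.3]
gripper_width: 15.9
gripper_force: 40.0
[[ 80 100 154 228 241 242 242 242 229 170 170 102  94  86  67  72 140 209]
 [ 95  95 100 156 229 243 243 232 193 240 234 164  95  86  62  74 113 158]
 [ 97  95  93 112 184 240 243 243 231 186 231 175  67  39  46  62 100 117]
 [ 97  92  95  95 114 186 240 242 226 131  64  71 111 123  96  91  91  95]
 [ 94  94  96  94  94 128 208 226 121 101 114 198 242 232 145  95  88  72]
 [ 85  95  92  94  95  95 135 212 242 242 243 243 244 242 229 126  68  65]
 [119  86  93  97  97  95  92 133 212 241 241 242 241 237 216 164  87  64]]
```

```bash
python3 -m crank '[{"dx":0,"dy":0,"dz":0,"yaw":0},{"dx":0,"dy":0,"dz":0,"yaw":0},{"dx":0,"dy":0,"dz":0,"yaw":0},{"dx":0,"dy":0,"dz":0,"yaw":0},{"dx":0,"dy":0,"dz":0.035,"yaw":0},{"dx":0,"dy":0,"dz":0.05,"yaw":0},{"dx":0,"dy":0,"dz":0.05,"yaw":0},{"dx":0,"dy":0,"dz":0.015,"yaw":0},{"dx":0,"dy":0,"dz":0,"yaw":0}]' 1 40
python3 - <<'E'
from h import *
im=cv2.cvtColor(cv2.imread('pics/t0.png'),cv2.COLOR_BGR2RGB).astype(float);s=grab('scene','s7.png').astype(float)
w0=lambda i:np.clip(np.minimum(i[...,0]-i[...,2]-90,120),0,None)*(i[...,1]>i[...,0]*.4)
def cen(w,x0,y0,x1,y1):
    w=w[y0:y1,x0:x1];v,u=np.mgrid[y0:y1,x0:x1];return (w*u).sum()/w.sum(),(w*v).sum()/w.sum()
F=cen(w0(im),200,200,214,209);N=cen(w0(im),199,215,215,226)
print(F,N)
for z in(100,114):print(tf(ray('top',*F,z)),tf(ray('top',*N,z)))
st=telemetry.state();print(st['ee_pos'],tf(st['ee_pos']),st['gripper_width'])
for y in(108,110,112):
  t=wf([0,y,0]);print(y,(t-st['ee_pos'])[:2]/800)
E
```

```text
time_s: 10.35
ee_pos: [503.1, -21.3, 178.0]
ee_rot: [180.0, 0.0, 81.6]
force: [-0.2, 0.7, 0.1]
gripper_width: 91.3
gripper_force: 0.0
(np.float64(208.59001161440185), np.float64(204.0650406504065)) (np.float64(207.24739583333334), np.float64(219.76215277777777))
[ 28.14691657 111.02084744 100.        ] [-26.79533819 112.03063644 100.        ]
[ 25.58099972 109.21364004 114.        ] [-28.74328927 110.21207139 114.        ]
[502.39470563 -21.28787871 176.99624413] [-1.62859936e-01 -6.35723782e+01  1.76996244e+02] 91.12481446187277
108 [0.03104976 0.21220602]
110 [0.03140935 0.21468002]
112 [0.03176895 0.21715402]
```

```bash
python3 -m crank '[{"dx":0.0082,"dy":0.0536,"dz":0,"yaw":0},{"dx":0.0082,"dy":0.0536,"dz":0,"yaw":0},{"dx":0.0082,"dy":0.0536,"dz":0,"yaw":0},{"dx":0.0082,"dy":0.0536,"dz":0,"yaw":0.04},{"dx":0,"dy":0,"dz":-0.02,"yaw":0},{"dx":0,"dy":0,"dz":0,"yaw":0},{"dx":0,"dy":0,"dz":0,"yaw":0}]'
python3 - <<'E'
from h import *
a=grab('scene','s8.png');st=telemetry.state();print(tf(st['ee_pos']),st['ee_rot'])
cv2.imwrite('pics/c8.png',cv2.cvtColor(cv2.resize(a[140:260,220:380],(800,600),interpolation=cv2.INTER_CUBIC),cv2.COLOR_RGB2BGR))
E
```

```text
time_s: 11.28
ee_pos: [528.9, 149.1, 161.2]
ee_rot: [-179.9, 0.1, 81.8]
force: [0.5, -0.5, -0.5]
gripper_width: 91.1
gripper_force: 0.0
[  1.88883528 108.94641903 161.75904203] [-1.79972718e+02  2.61663630e-02  8.17477294e+01]
```

View pics/c8.png

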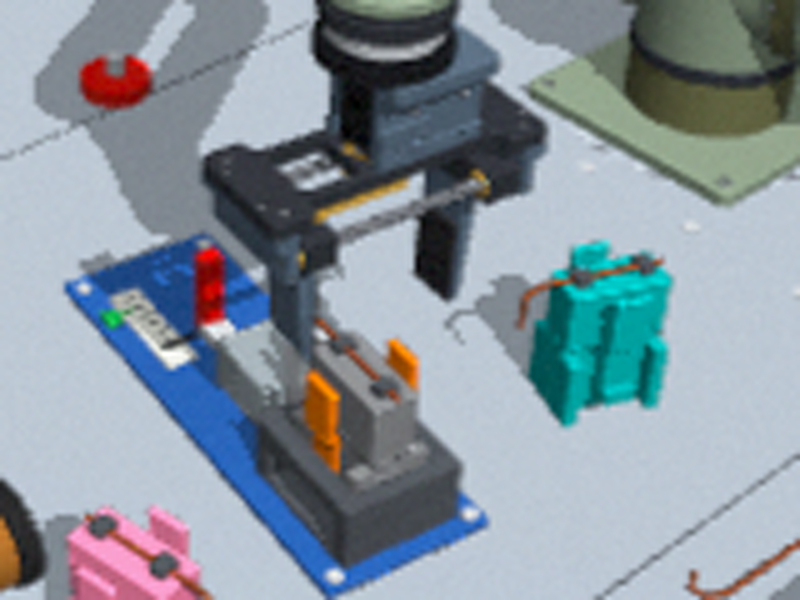

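The handle is home and the fingers stand over the two orange pads at about (284,221) and (300,212). I'll descend 76 mm and pinch.

```bash
python3 -m crank '[{"dx":0,"dy":0.001,"dz":-0.025,"yaw":0},{"dx":0,"dy":0,"dz":-0.025,"yaw":0},{"dx":0,"dy":0,"dz":-0.025,"yaw":0},{"dx":0,"dy":0,"dz":-0.02,"yaw":0},{"dx":0,"dy":0,"dz":0,"yaw":0}]'
python3 -m crank '[{"dx":0,"dy":0,"dz":0,"yaw":0},{"dx":0,"dy":0,"dz":0,"yaw":0},{"dx":0,"dy":0,"dz":0,"yaw":0},{"dx":0,"dy":0,"dz":0,"yaw":0},{"dx":0,"dy":0,"dz":0,"yaw":0},{"dx":0,"dy":0,"dz":0,"yaw":0}]' 0 35
```

```text
time_s: 11.95
ee_pos: [528.7, 150.3, 85.1]
ee_rot: [-179.9, 0.1, 81.8]
force: [0.2, 0.9, -0.2]
gripper_width: 90.9
gripper_force: 0.0
time_s: 12.7
ee_pos: [529.3, 151.1, 86.9]
ee_rot: [180.0, -0.0, 81.8]
force: [-2.0, 0.2, 6.6]
gripper_width: 45.1
gripper_force: 35.0
```

```bash
python3 - <<'E'
from h import *
a=grab('scene','s9.png')
cv2.imwrite('pics/c9.png',cv2.cvtColor(cv2.resize(a[150:250,240:373],(800,600),interpolation=cv2.INTER_CUBIC),cv2.COLOR_RGB2BGR))
E
```

```text
(no output)
```

View pics/c9.png

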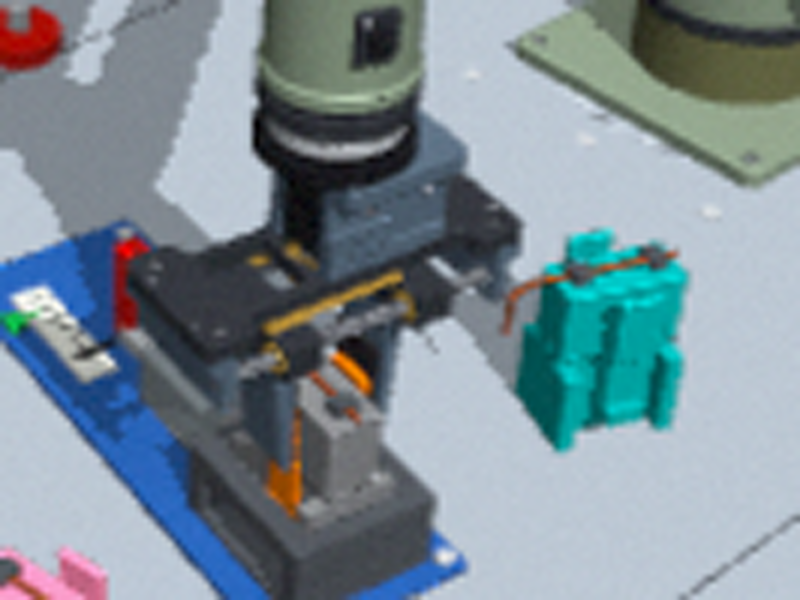

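Pads are pinched between the fingers, with the handle home. I'll recheck the width, then lift slowly.

```bash
python3 -m crank '[{"dx":0,"dy":0,"dz":0,"yaw":0},{"dx":0,"dy":0,"dz":0,"yaw":0},{"dx":0,"dy":0,"dz":0,"yaw":0}]'
python3 -m crank '[{"dx":0,"dy":0,"dz":0.006,"yaw":0},{"dx":0,"dy":0,"dz":0.006,"yaw":0},{"dx":0,"dy":0,"dz":0,"yaw":0}]'
```

```text
time_s: 13.12
ee_pos: [529.3, 151.2, 86.9]
ee_rot: [180.0, -0.0, 81.8]
force: [-2.1, -0.2, 6.5]
gripper_width: 44.9
gripper_force: 35.0
time_s: 13.5
ee_pos: [529.5, 151.0, 95.6]
ee_rot: [180.0, -0.0, 81.8]
force: [-0.9, 0.7, -2.6]
gripper_width: 45.1
gripper_force: 35.0
```

```bash
python3 -m crank '[{"dx":0,"dy":0,"dz":0.012,"yaw":0},{"dx":0,"dy":0,"dz":0.014,"yaw":0},{"dx":0,"dy":0,"dz":0.014,"yaw":0},{"dx":0,"dy":0,"dz":0.014,"yaw":0},{"dx":0,"dy":0,"dz":0.014,"yaw":0},{"dx":0,"dy":0,"dz":0.014,"yaw":0},{"dx":0,"dy":0,"dz":0.014,"yaw":0},{"dx":0,"dy":0,"dz":0.012,"yaw":0},{"dx":0,"dy":0,"dz":0.008,"yaw":0},{"dx":0,"dy":0,"dz":0,"yaw":0}]'
python3 -m crank '[{"dx":0,"dy":0,"dz":0,"yaw":0},{"dx":0,"dy":0,"dz":0,"yaw":0},{"dx":0,"dy":0,"dz":0,"yaw":0},{"dx":0,"dy":0,"dz":0,"yaw":0}]'
python3 - <<'E'
from h import *
a=grab('scene','s10.png')
cv2.imwrite('pics/c10.png',cv2.cvtColor(cv2.resize(a[120:255,230:410],(800,600),interpolation=cv2.INTER_CUBIC),cv2.COLOR_RGB2BGR))
E
```

```text
time_s: 14.75
ee_pos: [529.6, 151.1, 188.8]
ee_rot: [179.9, -0.0, 81.8]
force: [-0.8, -0.3, -4.0]
gripper_width: 45.1
gripper_force: 35.0
time_s: 15.25
ee_pos: [529.3, 151.0, 188.2]
ee_rot: [-180.0, 0.0, 81.8]
force: [-0.2, -0.0, -3.8]
gripper_width: 45.2
gripper_force: 35.0
```

View pics/c10.png

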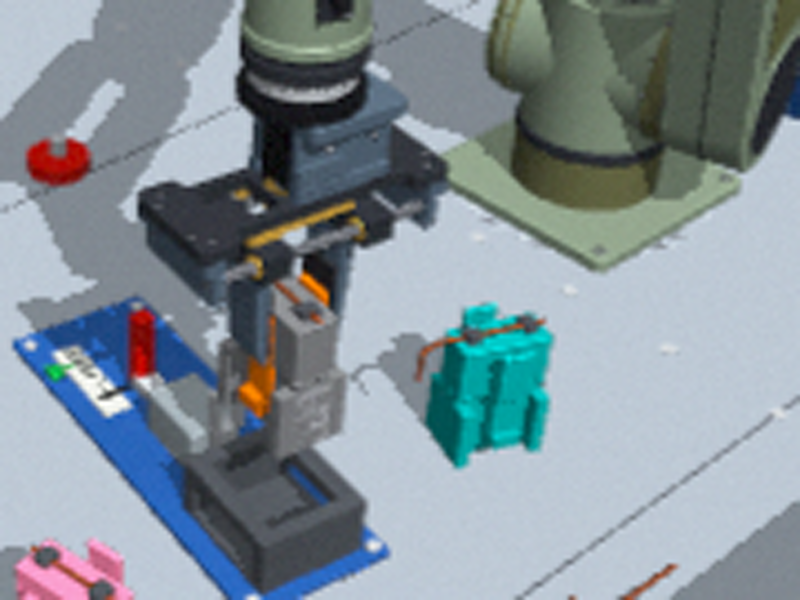

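The carrier hangs upright and clear above the empty dock, with the handle home and the bystanders in view undisturbed.

```bash
python3 -c "
from workcell import ticket;print(ticket.job_done())"
```

```text
the job is handed in; nothing more can be done
None
```

The job is handed in, with no verdict returned: I held the handle out at about 43, 45 and 47 mm, which should cover the green mark, then eased it home. The carrier now hangs upright by its pinched catches, about 10 cm above its seat.

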